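# Set a dial gauge in a comparator stand and hold it at its preload

## Task

Take the dial gauge out of its wooden rest by the sides of its black case and lower its stem through the open clamp ring of the comparator stand, until its tip bears on the red ring mark of the white sample disc and the dial's red hand stands inside the green band. Hold the gauge upright there with its dial facing straight away from the stand's column, without forcing it sideways in the ring; never run its plunger to the end stop, do not push the disc out of place, and leave the vial, beaker and tin alone. Finish while still holding the gauge like this, so that I can tighten the clamp screw.

Things in the scene. Friction and masses are not known exactly. Their poses are not given: they have to be found in the camera images.
- gauge: dial gauge, loose, about 0.18 kg, upright in its rest. Origin: on its axis at the stem's lower end; z up, white dial faces -x. Stem 8 mm across, z = 0 to 30 mm, end tapered to 5.6 mm; black flat-sided case 24 (x) by 46 (y) mm, z = 30 to 82 mm: grip it across y at z = 56 mm; bezel 4 mm proud in front; cap up to z = 94 mm. Free plunger (6.4 mm thick) ends at z = -22 mm
- gauge_plunger (a joint): how far the spring plunger is pushed in, m: 0 free, 0.010 end stop; resists with 1.0 N plus 0.25 N per mm. The dial shows it: the red hand points to lower left at 0 and turns clockwise 31 degrees per mm; the green band is 0.0025 to 0.0055, about 9 o'clock to just past 12
- gauge_tip (a point): the rounded lower end of the gauge's plunger, on the gauge's axis; it moves with the plunger
- dial (a point): centre of the dial's face, on the front (-x) of the gauge, 56 mm above the gauge's origin
- gauge_rest: wooden rest, fixed: block 52 mm square, top at 68 mm, on a foot 86 mm square; in its middle an upright bore 10.5 mm wide where stem and plunger hang free, the case's underside on the block's top (lift over 52 mm to clear it). Origin: centre of its underside; z up. The gauge may stand turned in it
- stand: grey comparator stand, fixed. Origin: on the worktop straight under the clamp ring's axis; z up. Column (25 mm thick, top at 150 mm) at x = +97 mm, so the dial shall face this body's -x. Base x = -58 to +134, y = -62 to +62 mm, 22 mm high; on it a round anvil, top at 40 mm. An arm joins ring and column; clamp lugs and screw reach 31 mm in front (-x), at the ring's height
- clamp_ring (a point): centre of the upper mouth of the clamp ring's bore, 87 mm above the worktop. Ring 33 mm across outside, bore 10.5 mm wide, upright, 16 mm long (71 to 87 mm above the worktop), open at both ends: the 8 mm stem passes with 1.25 mm all round
- disc: white ceramic sample disc lying loose on the anvil, 50 mm across and 8 mm thick, about 50 g; origin centre of its underside
- mark (a point): the marked spot: centre of the red ring (17 mm across) on the disc's top, 48 mm above the worktop, within 2 mm of straight under the clamp ring. When the free plunger just touches it, the gauge's origin is 70 mm above the worktop, so 64.5 to 67.5 mm with the hand in the green band
- vial: bystander: small loose vial with black cap, 25 mm across, 56 mm high; origin centre of its underside
- beaker: bystander: loose clear beaker, 61 mm across, 81 mm high; origin centre of its underside
- tin: bystander: loose round grey tin, 71 mm across, 34 mm high; origin centre of its underside

How it is judged (in metres and radians):
On the way, in this order (a step that is already met when the one before it is completed fails the run):
1. the gauge is lifted clear of its rest (height (world z) of gauge_tip above 0.075 m and contact force between the fingers and gauge above 1 N), for 0.1 s.
2. the gauge's tip has passed down through the clamp ring (z of gauge_tip in the frame of stand below 0.069 m and horizontal distance between gauge_tip and clamp_ring below 0.006 m).
3. the tip bears on the mark with the hand in the green band, the gauge upright and its dial facing away from the column (value of joint gauge_plunger between 0.0025 and 0.0055 m and contact force between gauge and disc above 0.5 N and horizontal distance between gauge_tip and mark below 0.006 m and horizontal distance between gauge and clamp_ring below 0.004 m and z of gauge in the frame of stand below 0.079 m and angle between gauge's own z axis and vertical below 0.07 rad and angle between the x axis of gauge and the x axis of stand, either way round below 0.26 rad and x of dial in the frame of stand below 0 m and contact force between gauge and stand below 15 N and contact force between the fingers and gauge above 3 N), for 0.3 s.
At the end, for the whole second after the job is handed in: Gauge at rest in the gripper (over 3 N), stem in the clamp ring within 4 mm of its axis, tip on the disc within 6 mm of the mark, plunger in 2.5 to 5.5 mm (hand in the green band), within 4 degrees of upright, dial facing away from the column within 15 degrees, under 15 N between gauge and stand (all of step 3 and linear speed of gauge below 0.02 m/s); the arm keeps its last pose, push and grip.
It fails at once if the plunger was run to its end stop (pushed in over 9.2 mm) (value of joint gauge_plunger above 0.0092 m).
It fails at once if the disc was pushed more than 8 mm out of place (distance of mark from where it was at the start of the episode above 0.008 m).
It fails at once if the vial, beaker or tin was moved more than 2 cm (distance of any of vial, beaker, tin from where it was at the start of the episode above 0.02 m).
It also fails if it takes over 45 s, if anything falls off the work surface, if the arm or the gripper's body presses on something with over 40 N, if the wrist force passes 120 N, or if a joint passes its speed limit or range.

## Robot

A 7-joint arm with a two-finger parallel gripper is mounted at the origin on a cart in front of the work surface, level with it; the furniture and walls round the work are solid. World frame = base frame: x ahead of the robot, y to its left, z up, the work surface at z = 0. Lengths are in m, angles in degrees, forces in N, time in s.
With the tool pointing down it reaches from about 0.4 to 0.9 m from the base axis. Payload 5.6 kg.
Tool frame: the origin (TCP) lies midway between the tips of the shut fingers; the grasp point (between the pads) lies grasp_offset behind it (grasp_offset is the distance from the TCP to the grasp point, in m); z points along the fingers, y is the direction in which the jaws open and shut (so a half turn about z gives the same grasp; the last joint's range is limited). The gripper opens to 92 mm and grips with 3 to 60 N. Pads are 20 mm wide; open, the fingers measure 128 mm over their backs; the gripper's body (75 mm by 189 mm) begins 69 mm behind the grasp point.
Start: joints at [62.739, 26.786, -0.665, 91.828, 0.344, 61.387, -3.226], TCP at [0.273, -0.59, 0.215] pointing down, gripper open.
Joint ranges: [-144.91, 144.91], [-17.63, 115.5], [-89.93, 88.59], [15.96, 139.68], [-74.01, 254.01], [8.47, 105.57], [-167.45, 167.45]. Speed limits (degrees/s): [147.25, 147.25, 180, 180, 180, 180, 180].

## Interface

Orientations are given as a 3x3 rotation matrix whose columns are the frame's x, y, z axes.
In Python, from station import * gives the robot as it stands. The module is installed in compiled form; this text tells all that it offers.
- The arm moves only by the tool send_rows, never from a script. Its argument "plan" is text: rows parted by semicolons, each of 7 numbers parted by spaces: the shift along the world's x, y, z in units of 300 mm (1.0 is 300 mm), then the turn, a rotation vector about the world's x, y, z in units of 30 degrees (1.0 is 30 degrees), then the closure, from 0 (fully open) to 1 (shut). In form: tx ty tz wx wy wz grip; .... A call has 1 to 12 rows; each row is the pose to reach, as a shift and turn from the pose commanded when the call began; what a row does not reach only later rows make up. A row lasts 1/8 s, in which the tool goes at most 62.5 mm and 10.7 degrees, less where a joint would pass 70% of its speed; a pose out of reach is approached as far as the arm can. A call with a number of a shift or a turn outside -1 to 1 is refused whole. A call with a gripper value outside its range is refused whole. The fingers move at their own pace and stop on an object; "grip_force" is the grip in N (left out, the last holds). Time passes only in rows, so rows that repeat a pose let the fingers close. It gives the time, the measured TCP pose, the force and the opening at its end, in the units of the state.
- get_obs(): the state, without advancing time (a new reading comes with each control period).
- capture(name): name is "scene" or "top" or "wrist"; returns a dict with "pixels" (384x512x3 uint8, blue, green, red), "z_map" (384x512 float32, m along the optical axis (not along the pixel's ray), 0 where there is no reading), "K" (3x3 intrinsics, pixels), "k1" (the pictures are not rectified: a ray, as slopes to the right and down, at radius r is drawn at 1 + k1 r^2 times it, then the intrinsics apply), "rvec" (rotation vector, rad) and "tvec" (3), from world to camera coordinates, as OpenCV has them. Camera axes: x right, y down, z forward; pixel columns grow to the right and rows downward; lengths in m; the calibration is good to about 2 mm. A picture is of the moment at which its call begins.
- job_done(): hands the job in, once; it reports no verdict.
The state is a dict: "time": time; "joint_positions": joint angles; "dq": joint speeds; "effort": joint torques, N m; "eef_pos": TCP position; "eef_rot": TCP orientation; "contact_force": force on the tool from outside, world axes, zero at the start; "torque": the same for the moment, N m; "grip_width": finger opening in m.
Only numpy, scipy, OpenCV 4.12 (cv2) and the standard library are available. Lean on these libraries where they do the work, as an engineer would, in place of code of your own. Each camera call takes 0.05 s, during which the arm holds its last target. There are 200 camera calls.

## Working session

There is one attempt and no reset: what is moved stays moved. The work goes in short steps, Python scripts to look and compute and a tool call to move; the robot and the scene stay as the last step left them, time stands still between calls to the robot, and variables do not carry over. Pictures are saved under pics/ and viewed, about 8 in all and at most 12, crops included, and the job is handed in when it is done.

Besides the shell and the picture viewer there is one more tool, called after "Call:" as name(argument=value, ...) on one line, values as JSON. send_rows: Moves the arm, as the interface text tells. Shifts and turns lie within -1 to 1; 1 stands for 300 mm of shift or 30 degrees of turn. Its arguments: {"type":"object","properties":{"plan":{"type":"string"},"grip_force":{"type":"number"}},"required":["plan"]}

```bash
mkdir -p pics
cat > h.py <<'E'
from station import *
import numpy as np, cv2, pickle
def cam(n):
    c=capture(n); c['R']=cv2.Rodrigues(np.array(c['rvec'],float))[0]; c['t']=np.array(c['tvec'],float).ravel(); c['K']=np.array(c['K'],float); return c
def slopes(c,uv):
    uv=np.atleast_2d(np.array(uv,float)); d=(uv-c['K'][:2,2])/np.array([c['K'][0,0],c['K'][1,1]])
    s=d.copy()
    for _ in range(20): s=d/(1+c['k1']*(s**2).sum(1,keepdims=True))
    return s
def ray(c,uv):
    s=slopes(c,uv); d=np.c_[s,np.ones(len(s))]@c['R']; return -c['R'].T@c['t'],d
def plane(c,uv,z):
    o,d=ray(c,uv); return o+d*((z-o[2])/d[:,2])[:,None]
def cloud(c):
    h,w=c['z_map'].shape; v,u=np.mgrid[:h,:w]; s=slopes(c,np.c_[u.ravel(),v.ravel()])
    P=np.c_[s,np.ones(len(s))]*c['z_map'].ravel()[:,None]
    P=(P-c['t'])@c['R']; P[c['z_map'].ravel()==0]=np.nan; return P.reshape(h,w,3)
def proj(c,P):
    P=np.atleast_2d(P)@c['R'].T+c['t']; s=P[:,:2]/P[:,2:]; s=s*(1+c['k1']*(s**2).sum(1,keepdims=True))
    return s*[c['K'][0,0],c['K'][1,1]]+c['K'][:2,2]
E
python3 - <<'E'
from h import *
o=get_obs(); print({k:np.round(v,4).tolist() for k,v in o.items()})
try: print(grasp_offset)
except Exception as e: print(e)
for n in ['scene','top']:
    c=cam(n); cv2.imwrite(f'pics/{n}0.png',c['pixels']); pickle.dump(c,open(n+'.pkl','wb'))
    print(n,c['K'].tolist(),c['k1'],-c['R'].T@c['t'])
E
```

```text
{'time': 0.0, 'joint_positions': [62.7392, 26.8359, -0.6663, 91.8798, 0.3444, 61.3872, -3.2274], 'dq': [0.0515, 0.0125, 0.0076, -0.0881, -0.0357, -0.0013, -0.0187], 'effort': [-0.0007, -52.0573, -0.0116, -24.3751, -0.0564, 0.0173, 0.0001], 'eef_pos': [0.2723, -0.5896, 0.2136], 'eef_rot': [[0.9078, 0.4193, -0.0008], [0.4193, -0.9078, 0.0015], [-0.0001, -0.0018, -1.0]], 'contact_force': [-0.2859, -0.3653, -0.1568], 'torque': [0.034, -0.0141, -0.013], 'grip_width': 0.092}
0.0187
scene [[479.0460539184801, 0.0, 255.3680680298735], [0.0, 479.0460539184801, 195.7395378477399], [0.0, 0.0, 1.0]] 0.06868713414395677 [-0.36489439  0.58024941  0.71975356]
top [[355.33542709413166, 0.0, 261.86210573452485], [0.0, 355.33542709413166, 191.92367251338496], [0.0, 0.0, 1.0]] -0.060620063822927006 [0.35474833 0.08851546 0.9801561 ]
```

View pics/scene0.png

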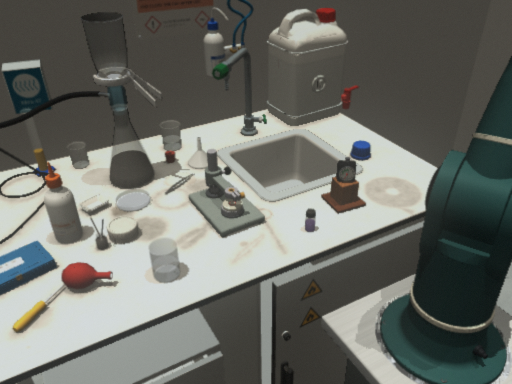

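View pics/top0.png

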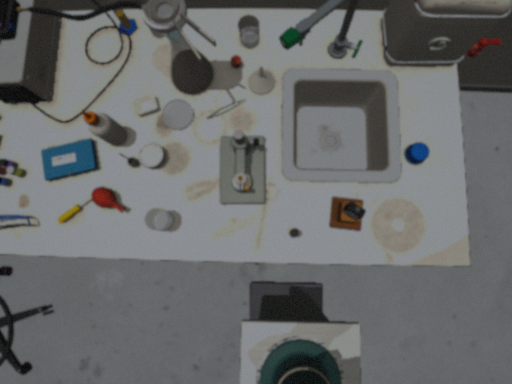

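Scene view: gauge in its rest at about (345,185), its dial towards the camera and the robot. The stand is at (228,200) with its column behind, the vial at (310,220), the beaker at (164,258) and the tin at (124,230). In the top view the rest is at (347,213) and the stand at (242,170) with its front (-x) towards the robot. Next I'll measure both.

Run:
```python
from h import *
cs={n:pickle.load(open(n+'.pkl','rb')) for n in ['scene','top']}
c=cs['top']
print('rough',plane(c,[[347,213],[242,170],[242,182],[295,233],[163,219]],[0.0]*1 and 0.0).round(3).tolist())
def rect(name,P,m):
    q=P[m][:,:2]; r=cv2.minAreaRect((q*1000).astype(np.float32)); print(name,m.sum(),np.round(r[0],1),np.round(r[1],1),round(r[2],1),'med',np.median(q,0).round(4))
for n,c in cs.items():
    P=cloud(c); c['P']=P; X,Y,Z=P[...,0],P[...,1],P[...,2]
    ar=(np.abs(Y+.15)<.09)&(np.abs(X-.31)<.1)
    zs=Z[ar&(Z>.01)]; print(n,'hist rest',np.histogram(zs,np.arange(0,.16,.01))[0])
    rect(n+' foot',P,ar&(Z>.008)&(Z<.16)); rect(n+' block',P,ar&(Z>.06)&(Z<.16)); 
    rect(n+' top',P,ar&(Z>.075)&(Z<.16))
    rect(n+' cap',P,ar&(Z>.125)&(Z<.16))
    a=(np.abs(Y-.14)<.1)&(np.abs(X-.42)<.13)
    print('hist stand',np.histogram(Z[a&(Z>.01)],np.arange(0,.17,.01))[0])
    rect(n+' base',P,a&(Z>.012)&(Z<.16)); rect(n+' col',P,a&(Z>.14)&(Z<.16)); rect(n+' ringarm',P,a&(Z>.075)&(Z<.095))
    pix=c['pixels'].astype(int); red=(pix[...,2]>pix[...,1]+50)&(pix[...,2]>pix[...,0]+50)&a
    v,u=np.nonzero(red); print('red',len(u),u.mean() if len(u) else 0,v.mean() if len(u) else 0)
v=[cv2.resize(cs['scene']['pixels'][140:240,180:380],None,fx=3.9,fy=3.9,interpolation=2),cv2.resize(cs['top']['pixels'][125:250,210:380],None,fx=2,fy=2,interpolation=2)]
im=np.zeros((590,780,3),np.uint8); im[:v[0].shape[0],:780]=v[0]
im2=v[1]; h=min(200,im2.shape[0]); im[390:390+h,:im2.shape[1]]=im2[:h]
cv2.imwrite('pics/crop.png',im)
```

```text
rough [[0.443, -0.127, 0.0], [0.559, 0.167, -0.0], [0.525, 0.166, 0.0], [0.386, 0.016, 0.0], [0.416, 0.383, 0.0]]
scene hist rest [ 0 54  0  0  0  0  0  0  0  0  0  0  0  0  0]
scene foot 92 [ 402.2 -116.2] [84.  15.4] 89.1 med [ 0.4039 -0.1193]
scene block 0 [0. 0.] [0. 0.] 0.0 med [nan nan]
scene top 0 [0. 0.] [0. 0.] 0.0 med [nan nan]
scene cap 0 [0. 0.] [0. 0.] 0.0 med [nan nan]
hist stand [  0 236 805  72 205  13   0  52 194   6   0   0   0   0   0   0]
scene base 1544 [504.5 165.5] [ 92.5 124.4] 1.0 med [0.4976 0.1719]
scene col 0 [0. 0.] [0. 0.] 0.0 med [nan nan]
scene ringarm 235 [518.4 164.4] [66.8 33.8] 12.6 med [0.51   0.1669]
red 0 0 0
top hist rest [ 0 71  0  0  0  0  0  0  0  0  0  0  0  0  0]
top foot 111 [ 406.1 -119.2] [82.5 12.3] 84.8 med [ 0.4045 -0.1269]
top block 0 [0. 0.] [0. 0.] 0.0 med [nan nan]
top top 0 [0. 0.] [0. 0.] 0.0 med [nan nan]
top cap 0 [0. 0.] [0. 0.] 0.0 med [nan nan]
hist stand [   0  108 1008   23   88   15    0    8  211   19    0    0    0    0
    0    0]
top base 1475 [507.  164.6] [ 88.4 121.9] 1.3 med [0.504  0.1618]
top col 0 [0. 0.] [0. 0.] 0.0 med [nan nan]
top ringarm 237 [519.  164.4] [62.  32.1] 14.0 med [0.5175 0.1626]
red 0 0 0
  return _methods._mean(a, axis=axis, dtype=dtype,
  ret = um.true_divide(
```

View pics/crop.png

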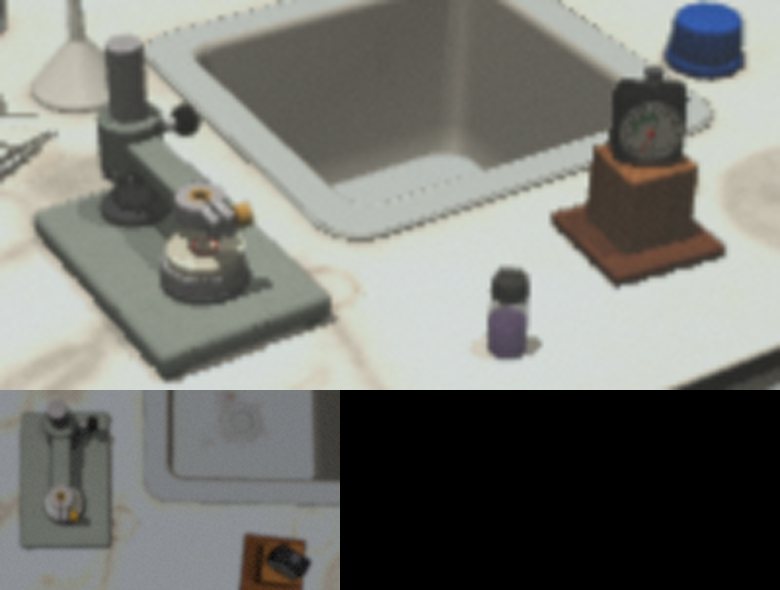

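The crop shows the dial facing up-left towards the scene camera, so the gauge is turned in its rest. The ring bore shows orange at crop (200,195), with its lug screw towards the front. My first rest window was misplaced, so I'll redo it with the right one.

```bash
python3 -W ignore - <<'E'
from h import *
def rect(name,P,m):
    q=P[m][:,:2]
    if len(q)<4: return print(name,len(q))
    r=cv2.minAreaRect((q*1000).astype(np.float32)); print(name,m.sum(),np.round(r[0],1),np.round(r[1],1),round(r[2],1),'mean',q.mean(0).round(4))
cs={n:pickle.load(open(n+'.pkl','rb')) for n in ['scene','top']}
for n,c in cs.items():
    P=cloud(c); X,Y,Z=P[...,0],P[...,1],P[...,2]
    ar=(np.abs(Y+.12)<.07)&(np.abs(X-.44)<.07)
    print(n,np.histogram(Z[ar],np.arange(-.02,.16,.01))[0])
    rect('foot',P,ar&(Z>.007)); rect('block',P,ar&(Z>.06)&(Z<.073)); rect('case',P,ar&(Z>.08)&(Z<.14)); rect('casetop',P,ar&(Z>.115)&(Z<.123));rect('cap',P,ar&(Z>.126))
    a=(np.abs(Y-.164)<.08)&(np.abs(X-.55)<.14)
    rect('base',P,a&(Z>.012)&(Z<.16)); rect('base2',P,a&(Z>.016)&(Z<.028)); rect('col',P,a&(Z>.14)&(Z<.16)); rect('ringarm',P,a&(Z>.08)&(Z<.095))
    pix=c['pixels'].astype(int); og=(pix[...,2]>pix[...,0]+45)&(pix[...,2]>90)&a&(Z>.02)
    nl,lab,st,ce=cv2.connectedComponentsWithStats(og.astype(np.uint8))
    for i in range(1,nl):
        if st[i,4]>3: print('orange',st[i,4],ce[i].round(1),plane(c,ce[i],.087).round(4)[0],P[lab==i].mean(0).round(3))
    # dial normal: case points between 85..115
    m=ar&(Z>.084)&(Z<.116); q=P[m]; 
    if n=='scene' and len(q)>10:
        ctr=q.mean(0); w=np.linalg.svd(q-ctr)[2][2]; print('normal',w.round(3),np.degrees(np.arctan2(w[1],w[0])),ctr.round(4))
E
```

```text
scene [  0 296 703 241  81  89  90  90 166  50  61  65  73 112  41  11   0]
foot 1306 [ 438.  -119.3] [89.3 86.9] 81.1 mean [ 0.4294 -0.1105]
block 175 [ 440.6 -121. ] [55.2 53.1] 83.2 mean [ 0.4297 -0.1121]
case 363 [ 437.9 -118.8] [45.8 33.1] 65.2 mean [ 0.4339 -0.1146]
casetop 106 [ 438.8 -118.7] [43.8 30.5] 66.7 mean [ 0.438  -0.1186]
cap 18 [ 439.6 -119.2] [10.2  9.8] 48.8 mean [ 0.44   -0.1197]
base 2833 [555.2 167.4] [194.7 123.6] 1.9 mean [0.5446 0.1755]
base2 1441 [555.9 167.4] [193.3 123.6] 1.9 mean [0.5315 0.1804]
col 70 [613.5 169.4] [22.9 26.3] 64.3 mean [0.6114 0.17  ]
ringarm 423 [561.2 165.2] [ 69.  147.1] 79.3 mean [0.5547 0.1646]
orange 11 [230.7 189. ] [0.5222 0.1643 0.087 ] [0.522 0.165 0.087]
orange 16 [241.9 193.7] [0.4902 0.1506 0.087 ] [0.493 0.149 0.085]
normal [-0.796  0.594  0.114] 143.28122021353144 [ 0.4314 -0.1125  0.1011]
top [   0  438 1264  315   18   19   20   18  139   40   15   19   28  109
   82   21    0]
foot 1001 [ 442.9 -121.8] [87.2 86.2] 84.8 mean [ 0.4386 -0.1133]
block 173 [ 442.9 -121.3] [51.2 52.3] 84.3 mean [ 0.4384 -0.1142]
case 274 [ 441.4 -120.9] [46.2 29.7] 56.7 mean [ 0.44  -0.118]
casetop 156 [ 441.1 -121.4] [46.  26.5] 60.7 mean [ 0.4418 -0.1201]
cap 24 [ 442.8 -121.7] [10.4 11.9] 85.3 mean [ 0.4431 -0.1218]
base 3051 [557.3 165.8] [189.2 122.2] 2.4 mean [0.5524 0.1645]
base2 2148 [557.5 165.8] [189.  122.2] 2.4 mean [0.5478 0.1657]
col 89 [615.  168.7] [22.9 22.5] 78.4 mean [0.6144 0.1685]
ringarm 472 [557.9 149.6] [131.9  70. ] 5.6 mean [0.5537 0.1607]
orange 18 [246.3 187. ] [0.4968 0.1477 0.087 ] [0.497 0.148 0.086]
```

Call:
send_rows(plan="0.04 0.13 0.02 0 0 -0.15 0; 0.08 0.27 0.04 0 0 -0.3 0; 0.13 0.41 0.05 0 0 -0.45 0; 0.17 0.55 0.06 0 0 -0.6 0; 0.22 0.68 0.06 0 0 -0.75 0; 0.26 0.82 0.06 0 0 -0.9 0; 0.3 0.93 0.06 0 0 -1 0; 0.3 0.93 0.06 0 0 -1 0")

```text
time: 1.1
eef_pos: [0.3635, -0.3086, 0.2325]
eef_rot: [[0.996, -0.086, -0.0], [-0.086, -0.996, 0.001], [-0.0, -0.001, -1.0]]
contact_force: [-0.3, -0.3, -0.1]
grip_width: 0.0917
```

Call:
send_rows(plan="0.05 0.13 0 0 0 -0.16 0; 0.1 0.27 0 0 0 -0.32 0; 0.16 0.4 0 0 0 -0.48 0; 0.21 0.53 0 0 0 -0.64 0; 0.26 0.625 0 0 0 -0.8 0; 0.26 0.625 0 0 0 -0.8 0; 0.26 0.625 0 0 0 -0.8 0")

```text
time: 1.98
eef_pos: [0.4401, -0.1251, 0.2324]
eef_rot: [[0.872, -0.489, -0.001], [-0.489, -0.872, -0.0], [-0.0, 0.001, -1.0]]
contact_force: [-0.1, 0.6, 0.5]
grip_width: 0.0921
```

```bash
python3 -W ignore - <<'E'
from h import *
o=get_obs(); print(o['time'],o['eef_pos'],np.round(o['joint_positions'],1))
c=cam('wrist'); pickle.dump(c,open('wrist.pkl','wb')); cv2.imwrite('pics/wrist0.png',c['pixels'])
print(-c['R'].T@c['t'],c['R'][2])
P=cloud(c); Z=P[...,2]; X=P[...,0];Y=P[...,1]
ar=(np.abs(Y+.121)<.06)&(np.abs(X-.441)<.06)
for lo,hi,n in [(.113,.123,'casetop'),(.126,.14,'cap'),(.063,.073,'block')]:
    m=ar&(Z>lo)&(Z<hi); q=P[m]
    if len(q)>4: print(n,len(q),cv2.minAreaRect((q[:,:2]*1000).astype(np.float32)),q.mean(0).round(4))
E
```

```text
1.975 [ 0.44011553 -0.12511678  0.232352  ] [  22.6    7.6  -11.8  115.9    1.9   56.7 -109.4]
[ 0.49677466 -0.15846292  0.40250493] [-0.20698136  0.11500148 -0.97156234]
casetop 891 ((440.4408264160156, -121.65416717529297), (46.02069091796875, 27.59226417541504), 58.99781799316406) [ 0.4426 -0.123   0.1189]
cap 129 ((442.1282043457031, -122.85549926757812), (12.054818153381348, 11.909127235412598), 19.91116714477539) [ 0.4422 -0.1228  0.132 ]
block 655 ((441.9772644042969, -122.42337036132812), (52.22945785522461, 51.966800689697266), 84.64622497558594) [ 0.4538 -0.1296  0.0677]
```

View pics/wrist0.png

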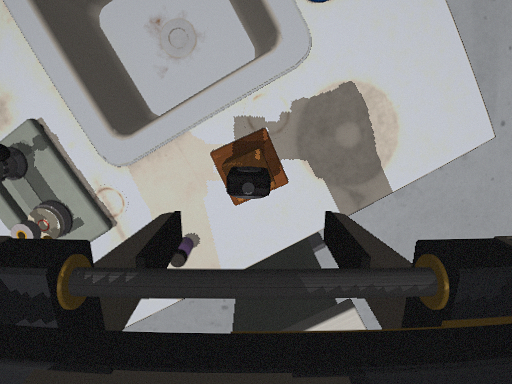

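The wrist view shows the gauge's black case top at (248,183), centred between the fingers and with its long side along the jaw direction. The vial at (184,250) is outside the fingers' path. Now I'll go down and grip.

Call:
send_rows(plan="0.007 0.009 -0.1 0 0 -0.04 0; 0.007 0.009 -0.2 0 0 -0.04 0; 0.007 0.009 -0.3 0 0 -0.04 0; 0.007 0.009 -0.4 0 0 -0.04 0; 0.007 0.009 -0.48 0 0 -0.04 0; 0.007 0.009 -0.523 0 0 -0.04 0; 0.007 0.009 -0.523 0 0 -0.04 0; 0.007 0.009 -0.523 0 0 -0.04 0")

```text
time: 3.02
eef_pos: [0.4433, -0.1214, 0.0764]
eef_rot: [[0.862, -0.506, 0.001], [-0.506, -0.862, -0.0], [0.001, -0.0, -1.0]]
contact_force: [-0.0, -0.6, 0.3]
grip_width: 0.0922
```

Call:
send_rows(plan="0 0 0 0 0 0 0.3; 0 0 0 0 0 0 0.5; 0 0 0 0 0 0 0.7; 0 0 0 0 0 0 1; 0 0 0 0 0 0 1; 0 0 0 0 0 0 1; 0 0 0 0 0 0 1; 0 0 0 0 0 0 1", grip_force=25)

```text
time: 4.03
eef_pos: [0.4427, -0.1209, 0.0757]
eef_rot: [[0.862, -0.506, -0.0], [-0.506, -0.862, -0.0], [-0.0, 0.0, -1.0]]
contact_force: [-0.4, 0.1, 1.3]
grip_width: 0.0457
```

Call:
send_rows(plan="0 0 0.02 0 0 0 1; 0 0 0.06 0 0 0 1; 0 0 0.12 0 0 0 1; 0 0 0.18 0 0 0 1; 0 0 0.24 0 0 0 1; 0 0 0.3 0 0 0 1; 0 0 0.36 0 0 0 1; 0 0 0.4 0 0 0 1; 0 0 0.4 0 0 0 1; 0 0 0.4 0 0 0 1")

```text
time: 5.28
eef_pos: [0.4422, -0.1208, 0.1953]
eef_rot: [[0.862, -0.506, -0.001], [-0.506, -0.862, 0.0], [-0.001, 0.0, -1.0]]
contact_force: [0.0, 0.0, -3.5]
grip_width: 0.0462
```

Call:
send_rows(plan="0.03 0.06 0 0 0 0.1 1; 0.06 0.15 0 0 0 0.22 1; 0.09 0.25 0 0 0 0.36 1; 0.13 0.36 0 0 0 0.5 1; 0.17 0.47 0 0 0 0.64 1; 0.21 0.58 0 0 0 0.78 1; 0.24 0.66 0 0 0 0.9 1; 0.26 0.71 0 0 0 0.98 1; 0.26 0.72 0 0 0 1 1; 0.26 0.72 0 0 0 1 1")

```text
time: 6.52
eef_pos: [0.5204, 0.0943, 0.1955]
eef_rot: [[1.0, -0.008, -0.001], [-0.008, -1.0, -0.001], [-0.001, 0.001, -1.0]]
contact_force: [0.2, 0.4, -1.4]
grip_width: 0.0459
```

```bash
python3 -W ignore - <<'E'
from h import *
o=get_obs(); print(o['time'],o['eef_pos'],o['contact_force'],np.round(o['eef_rot'],3).tolist())
for n in ['wrist','scene']:
    c=cam(n); pickle.dump(c,open(n+'1.pkl','wb')); print(n,-c['R'].T@c['t'])
    if n=='wrist': cv2.imwrite('pics/w1.png',c['pixels'])
    else: cv2.imwrite('pics/s1.png',cv2.resize(c['pixels'][100:260,160:360],None,fx=3.9,fy=3.7,interpolation=2))
E
```

```text
6.525 [0.5203979  0.09429835 0.19550561] [ 0.21533291  0.43053813 -1.39341185] [[1.0, -0.008, -0.001], [-0.008, -1.0, -0.001], [-0.001, 0.001, -1.0]]
wrist [0.58544176 0.09263775 0.36563258]
scene [-0.36489439  0.58024941  0.71975356]
```

View pics/w1.png

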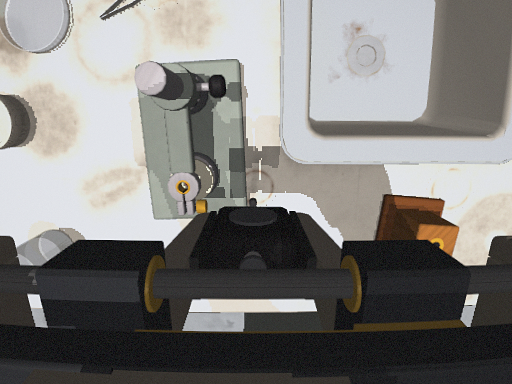

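View pics/s1.png

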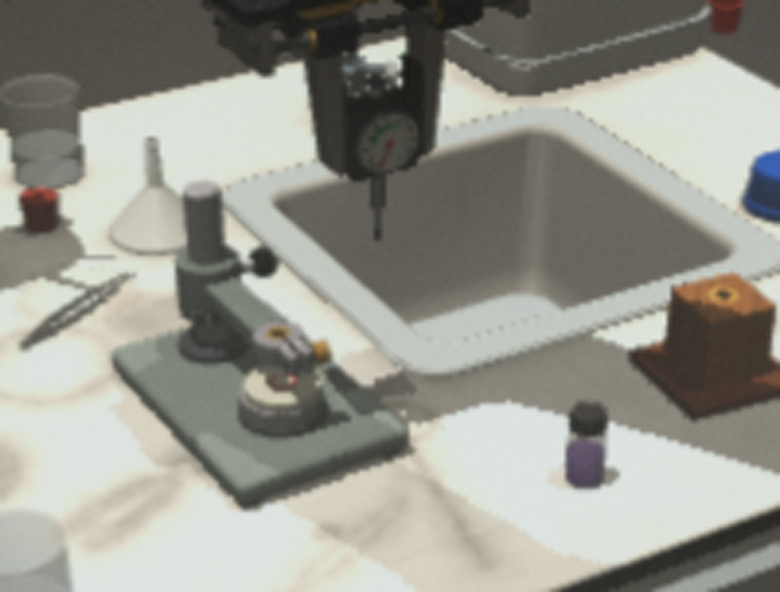

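The wrist view shows the ring bore at (183,187) with its orange inner edge, the column top at (152,78) and the held gauge's case at (252,225). The scene crop shows the gauge hanging straight, with the stem tip at crop (378,238) and the red hand at its zero position.

```bash
python3 -W ignore - <<'E'
from h import *
w=pickle.load(open('wrist1.pkl','rb')); s=pickle.load(open('scene1.pkl','rb'))
P=cloud(w); Z=P[...,2]
pix=w['pixels'].astype(int)
a=np.zeros(Z.shape,bool); a[165:210,160:205]=1
og=(pix[...,2]>pix[...,0]+50)&a
nl,lab,st,ce=cv2.connectedComponentsWithStats(og.astype(np.uint8))
for i in range(1,nl):
    if st[i,4]>5: print('og',st[i],ce[i].round(1),plane(w,ce[i],.087)[0].round(4))
# ring outer: points at z .083-.09 near, circle from min enclosing of pixels excluding lugs
m=a&(Z>.080)&(Z<.092); q=P[m][:,:2]; 
print('ring px',m.sum())
print('hole/gray map');
for r in range(176,199): print(r,' '.join(f'{int(pix[r,cc].sum()/3):3d}' for cc in range(170,198)))
# column top + base rect
X,Y=P[...,0],P[...,1]; b=(np.abs(Y-.165)<.07)&(np.abs(X-.56)<.13)
for lo,hi,n in [(.144,.156,'col'),(.017,.027,'base')]:
    k=b&(Z>lo)&(Z<hi); print(n,k.sum(),cv2.minAreaRect((P[k][:,:2]*1000).astype(np.float32)))
# gauge parts in wrist
k=(np.abs(X-.52)<.05)&(np.abs(Y-.095)<.04)&(Z>.15)&(Z<.27); print('gz',np.histogram(Z[k],np.arange(.15,.28,.01)))
for lo,hi in [(.233,.247),(.248,.258)]:
    k2=k&(Z>lo)&(Z<hi); 
    if k2.sum()>5: print(k2.sum(),cv2.minAreaRect((P[k2][:,:2]*1000).astype(np.float32)),P[k2].mean(0))
# scene tip
PS=cloud(s); k=(np.abs(PS[...,0]-.52)<.04)&(np.abs(PS[...,1]-.095)<.04)
for lo,hi in [(.13,.15),(.15,.165),(.165,.185)]:
    k2=k&(PS[...,2]>lo)&(PS[...,2]<hi); print('stem',k2.sum(),PS[k2].mean(0).round(4))
vu=np.argwhere(k&(PS[...,2]>.12)); print('lowest px',vu[vu[:,0].argmax()]); print('expect tip px',proj(s,[.5204,.0943,.1955-.0373-.022]),'stem foot',proj(s,[.5204,.0943,.158]))
print('scene ring pred', proj(s,[[.5185,.165,.087],[.5225,.165,.087]]))
E
```

```text
og [175 180  15  14  99] [182.1 186.5] [0.5202 0.1648 0.087 ]
og [196 200   9  10  89] [200.  204.6] [0.5009 0.1474 0.087 ]
ring px 1139
hole/gray map
176 147 155 171 185 192 187 191 186 183 184 185 188 190 187 188 187 190 191 189 195 188 190 183 139  81  57  58  58
177 140 174 190 191 192 184 187 188 184 179 184 186 186 184 183 183 186 191 186 185 189 190 193 186 140  73  55  56
178 177 187 191 193 189 186 185 184 180 177 182 186 187 186 183 184 186 187 190 185 184 184 187 191 185 100  55  52
179 186 186 187 189 184 184 187 187 179 181 178 185 183 182 181 178 183 185 181 181 182 184 184 191 186 140  75  56
180 188 189 190 186 187 181 184 183 183 166 161 163 155 160 165 171 179 185 184 185 182 181 185 186 190 183 132  70
181 188 188 188 189 183 181 185 180 168 154 153 140 133 141 154 157 165 181 185 187 182 177 179 187 186 185 178  94
182 188 184 186 187 183 182 182 172 155 145 108 105 161 141 130 136 150 158 182 182 181 180 179 182 185 188 186 133
183 188 183 185 186 184 184 168 153 145  96  41 114 215 165 107  87 131 145 152 176 179 179 179 179 184 186 189 155
184 184 183 185 187 1
[... 1990 characters left out ...]
, 1064, 3156, 1525, 1236,
        659,    0]), array([0.15, 0.16, 0.17, 0.18, 0.19, 0.2 , 0.21, 0.22, 0.23, 0.24, 0.25,
       0.26, 0.27, 0.28]))
4082 ((521.9658813476562, 93.50294494628906), (20.882009506225586, 76.91645050048828), 0.24360397458076477) [0.52527067 0.09312716 0.23923842]
1141 ((520.0160522460938, 93.98258972167969), (77.62688446044922, 22.286331176757812), 89.3310317993164) [0.52750023 0.09362706 0.25272065]
stem 9 [0.518  0.0943 0.1435]
stem 14 [0.5187 0.0931 0.1584]
stem 28 [0.5178 0.0938 0.1746]
lowest px [164 256]
expect tip px [[255.97904187 164.42019253]] stem foot [[255.8619749  156.54486876]]
scene ring pred [[231.16882496 189.7861993 ]
 [230.42813709 189.01121933]]
```

Call:
send_rows(plan="0 0.06 0 0 0 0.03 1; 0 0.13 0 0 0 0.06 1; -0.003 0.19 0 0 0 0.09 1; -0.003 0.23 0 0 0 0.09 1; -0.003 0.237 -0.02 0 0 0.09 1; -0.003 0.237 -0.06 0 0 0.09 1; -0.003 0.237 -0.1 0 0 0.09 1; -0.003 0.237 -0.13 0 0 0.09 1; -0.003 0.237 -0.136 0 0 0.09 1; -0.003 0.237 -0.136 0 0 0.09 1; -0.003 0.237 -0.136 0 0 0.09 1")

```text
time: 8.0
eef_pos: [0.5201, 0.1663, 0.1553]
eef_rot: [[0.999, 0.04, 0.001], [0.04, -0.999, 0.0], [0.001, -0.0, -1.0]]
contact_force: [0.7, 0.2, -1.9]
grip_width: 0.0458
```

```bash
python3 -W ignore - <<'E'
from h import *
o=get_obs(); print(o['time'],o['eef_pos'],o['contact_force'],np.round(o['eef_rot'],3).tolist())
s=cam('scene'); w=cam('wrist'); pickle.dump(s,open('scene2.pkl','wb'))
e=o['eef_pos']; print('tip px exp',proj(s,[e[0],e[1],e[2]-.0597]),'ring px exp',proj(s,[.52,.1653,.087]))
A=cv2.resize(s['pixels'][150:225,200:275],None,fx=7,fy=7,interpolation=2)
B=cv2.resize(w['pixels'][120:320,190:330],(260,372)); im=np.zeros((525,790,3),np.uint8); im[:,:525]=A; im[:372,528:788]=B
cv2.imwrite('pics/s2.png',im)
E
```

```text
8.0 [0.52007835 0.16628403 0.15528328] [ 0.66642601  0.18236248 -1.89695168] [[0.999, 0.04, 0.001], [0.04, -0.999, 0.0], [0.001, -0.0, -1.0]]
tip px exp [[230.25120422 186.6469059 ]] ring px exp [[230.7801016  189.52914733]]
```

View pics/s2.png

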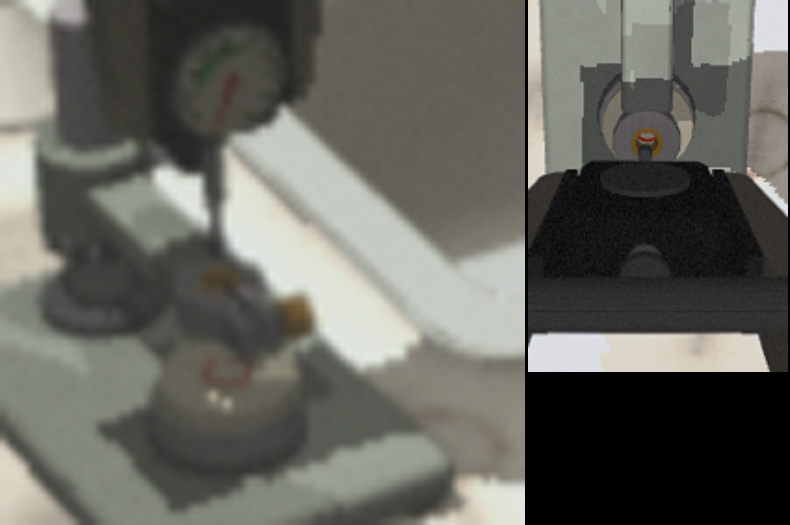

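The scene crop shows the tip at crop (218,250), just above the bore at (220,275). The wrist crop shows the tip at (645,150) and the bore slightly to its right at (648,142). I'll measure that small sideways offset.

```bash
python3 -W ignore - <<'E'
from h import *
w=cam('wrist'); pickle.dump(w,open('wrist2.pkl','wb')); p=w['pixels'].astype(int); Z=cloud(w)[...,2]
print('gray | red-blue | z(mm)')
for r in range(188,208): print(r,' '.join(f'{p[r,c].sum()//3:3d}' for c in range(242,268)),'|',' '.join('#' if p[r,c,2]-p[r,c,0]>45 else '.' for c in range(242,268)),'|',' '.join(f'{int(Z[r,c]*1000):3d}' for c in range(246,264)))
e=get_obs()['eef_pos']; print(e)
print('axis exp px',[proj(w,[e[0],e[1],e[2]-d]).round(1).tolist() for d in (.0597,.0377)],'ring',proj(w,[.52,.1653,.087]).round(1))
# ring outer edges per row at z~.087
for r in range(182,202):
    k=np.nonzero((Z[r,225:285]>.08)&(Z[r,225:285]<.093))[0]+225
    if len(k): print(r,k.min(),k.max(),(k.min()+k.max())/2)
E
```

```text
gray | red-blue | z(mm)
188  90  90  89  88  87  87  87  90  82  82  85  80  87  82  86  88  90  88  86  87  87  88  87  86  89  89 | . . . . . . . . . . . . . . . . . . . . . . . . . . |  88  86  87  86  86  87  86  86  86  86  86  87  86  87  87  86  86  87
189  88  90  85  87  88  88  90  78  81  74  80  79  77  79  85  78  84  88  82  84  88  84  83  85  86  89 | . . . . . . . . . # # # # # # # . . . . . . . . . . |  87  87  86  87  86  86  87  88  87  87  87  86  88  87  87  88  87  85
190  87  93  88  85  88  86  79  82  76  74  67  60  65  70  69  72  73  84  90  87  85  90  85  84  84  86 | . . . . . . . # # # # # # # # # # . . . . . . . . . |  88  87  87  88  87  88  86  89  86  87  87  87  87  86  87  88  87  87
191  88  92  87  85  85  78  76  78  64  91  81 111  88 103  76  67  72  75  83  88  85  84  84  88  86  90 | . . . . . . # # # . . . . . # # # # . . . . . . . . |  86  86  88  86  87  87  48  49  48  48  87  87  87  86  87  88  86  88Traceback (most recent call last):
  File "<stdin>", line 4, in <module>
  File "<stdin>", line 4, in <genexpr>
ValueError: cannot convert float NaN to integer
```

```bash
python3 -W ignore - <<'E'
from h import *
w=pickle.load(open('wrist2.pkl','rb')); p=w['pixels'].astype(int); Z=np.nan_to_num(cloud(w)[...,2])
for r in range(188,208): print(r,''.join('#' if p[r,c,2]-p[r,c,0]>35 else '.' for c in range(240,270)),'|',' '.join(f'{int(Z[r,c]*1000):3d}' for c in range(244,266)))
e=get_obs()['eef_pos']; print(e)
print('axis exp px',[proj(w,[e[0],e[1],e[2]-d]).round(1).tolist() for d in (.0597,.0377)],'ring',proj(w,[.52,.1653,.087]).round(1))
for r in range(180,204,2):
    k=np.nonzero((Z[r,225:285]>.08)&(Z[r,225:285]<.093))[0]+225
    if len(k): print(r,k.min(),k.max(),(k.min()+k.max())/2)
E
```

```text
188 .............#................ |  87  86  88  86  87  86  86  87  86  86  86  86  86  87  86  87  87  86  86  87  87  87
189 ...........#######............ |  86  86  87  87  86  87  86  86  87  88  87  87  87  86  88  87  87  88  87  85  86  87
190 .........##########........... |  87  86  88  87  87  88  87  88  86  89  86  87  87  87  87  86  87  88  87  87  87  87
191 ........####....####.......... |  88  87  86  86  88  86  87  87  48  49  48  48  87  87  87  86  87  88  86  88  86  86
192 .......###........###......... |  87  87  86  88  87   0  48  47  49  48  48  48  50  48  87  88  87  87  87  86  87  85
193 ......#####.......###......... |  87  87  86  88  87  49  49  47  49  49  49  47  48  49  47  87  87  88  87  87  86  87
194 ......#######.########........ |  86  86  87  87  88  48  48  48  46  48  48  48  48  48  48  87  88  87  86  86  87  86
195 ......###..#######.###........ |  86  87  88  87  78  47  48  48  48  48  46  48  49  48  72  86  88  86  86  87  86  87
196 .....###.#.....#....###....... |  86  86  86  86  80  73  49  47  47  46  48  47  49  71  73  82
[... 1020 characters left out ...]
  87
205 .............................. |   0  87  87  88  86  86 121 123 123 122 123 121  87  85  87  87  87  86  88  87  86  86
206 .............................. |  86  87  86  85  87 122 124 124 126 125 124 124 123  87  87  87  87  86  87  88  86  86
207 .............................. | 155 153 154 155 160 161 160 162 160 160 160 161 159 162 154 154 154 153 154 154 154 154
[0.51998535 0.16627443 0.15525826]
axis exp px [[[251.2, 198.9]], [[251.1, 206.7]]] ring [[252.4 196.3]]
180 241 266 253.5
182 241 266 253.5
184 239 268 253.5
186 238 269 253.5
188 237 270 253.5
190 236 271 253.5
192 236 271 253.5
194 236 271 253.5
196 236 271 253.5
198 236 271 253.5
200 236 271 253.5
202 237 270 253.5
```

```bash
python3 -W ignore - <<'E'
from h import *
w=pickle.load(open('wrist2.pkl','rb')); P=cloud(w)
for r in (200,201,202,203,204,205,206): q=P[r,251:255].mean(0); print(r,q.round(4),'axis x',round(q[0]-(.0032 if r<205 else .0036),4))
print('ring rows', plane(w,[[253.5,196.5]],.087))
# ring x from far outer edge (row where ring meets anvil) unobstructed? side extremes: widest rows
Z=np.nan_to_num(P[...,2]); p=w['pixels'].astype(int)
og=[(r,c) for r in range(187,206) for c in range(243,264) if p[r,c,2]-p[r,c,0]>35 and .084<Z[r,c]<.09]
q=np.array(og)[:,::-1].astype(np.float32); (u,v),rr=cv2.minEnclosingCircle(q); print('orange',u,v,rr,plane(w,[[u,v]],.087)); print(cv2.fitEllipse(cv2.convexHull(q)))
E
```

```text
200 [0.5219 0.1653 0.1054] axis x 0.5187
201 [0.5214 0.1652 0.1067] axis x 0.5182
202 [0.5211 0.1652 0.1085] axis x 0.5179
203 [0.5212 0.1652 0.1117] axis x 0.518
204 [0.5214 0.1652 0.1149] axis x 0.5182
205 [0.5231 0.1653 0.1233] axis x 0.5195
206 [0.5229 0.1653 0.125 ] axis x 0.5193
ring rows [[0.51986006 0.16429696 0.087     ]]
orange 253.5 196.25 8.503775596618652 [[0.52008681 0.16430615 0.087     ]]
((253.5388641357422, 196.4303436279297), (16.203428268432617, 16.707483291625977), 113.76422882080078)
```

Call:
send_rows(plan="0.004 -0.003 0 0 0 0 1; 0.004 -0.003 0 0 0 0 1; 0.004 -0.003 -0.01 0 0 0 1; 0.004 -0.003 -0.02 0 0 0 1; 0.004 -0.003 -0.03 0 0 0 1; 0.004 -0.003 -0.04 0 0 0 1; 0.004 -0.003 -0.05 0 0 0 1; 0.004 -0.003 -0.05 0 0 0 1; 0.004 -0.003 -0.05 0 0 0 1")

```text
time: 9.28
eef_pos: [0.5211, 0.1653, 0.1399]
eef_rot: [[0.999, 0.04, 0.0], [0.04, -0.999, 0.0], [0.0, -0.0, -1.0]]
contact_force: [-0.2, 0.3, -1.8]
grip_width: 0.046
```

```bash
python3 -W ignore - <<'E'
from h import *
o=get_obs(); print(o['time'],o['eef_pos'],o['contact_force'])
w=cam('wrist'); P=cloud(w); Z=np.nan_to_num(P[...,2]); p=w['pixels'].astype(int); e=o['eef_pos']
print('axis exp',[proj(w,[e[0],e[1],e[2]-d]).round(1).tolist() for d in (.0597,.0377)])
for r in range(176,204): print(r,''.join('#' if p[r,c,2]-p[r,c,0]>35 else '.' for c in range(240,270)),'|',' '.join(f'{int(Z[r,c]*1000):3d}' for c in range(244,266)))
E
```

```text
9.275 [0.52105158 0.16532175 0.1399432 ] [-0.1668482   0.34619458 -1.84356588]
axis exp [[[251.2, 198.8]], [[251.1, 206.6]]]
176 .............................. |  86  85  86  87  88  86  86  85  87  86  87  86  87  88  85  87  86  86  87  87  87  86
177 .............................. |  87  86  87  87  86  85  87  87  87  87  88  86  87  87  87  87  87  86  88  87  87  87
178 .............................. |  88  87  87  87  87  86  87  86  88  86  87  87  87  87  87  86  86  87  86  87  87  86
179 .............................. |  87  86  86  86  85  86  86  86  86  86  87  86  87   0  87  86  87  86  86  87  87  86
180 .............................. |  87  88  86  88  86  87  85  87  87  87  86  86  86  87  86  86  87  87  86  87  86  86
181 .............................. |  86  87  86  87  87  87  87  86  86  86  88  86  86  86  86  87  86  87  87  86  87  86
182 .............................. |  87  86  86  87  87  86  86  86  87  86  87  85  86  86  87  87  87  87  87  86  86  85
183 .............................. |  86  87  87  87  86  89  86  88  86  85  87  87  87  86  87  87
[... 1824 characters left out ...]
 87  85  48  48  85  85  85  84  48  49  87  86  88  87  87  86  87  86  87
199 ....######......#####......... |  87  87  86  48  48  47  85  89  89  89  88  86  48  48  86  88  87  88  87  86  87  86
200 ....###..........#####........ |  86  88  87  71  48  84  89  89  89  89  90  89  85  47  86  88  85  87  87  87  86  86
201 ....###............##......... |  86  86  88  74  48  88  89  89  91  92  91  90  88  70  78  86  87  87  87  85  86  87
202 ....###.#.........####........ |  86  87  86  78  75  90  90  92  95  93  92  90  89  75  80  86  87  86  86  87  87  86
203 ....###.#........#.###........ |  86  88  88  79  78  88  92  96  97  96  96  93  88  78  84  86  86  86  88  88   0  87
```

Call:
send_rows(plan="0 0 -0.01 0 0 0 1; 0 0 -0.02 0 0 0 1; 0 0 -0.03 0 0 0 1; 0 0 -0.04 0 0 0 1; 0 0 -0.05 0 0 0 1; 0 0 -0.06 0 0 0 1; 0 0 -0.06 0 0 0 1; 0 0 -0.06 0 0 0 1")

```text
time: 10.32
eef_pos: [0.521, 0.1654, 0.1219]
eef_rot: [[0.999, 0.04, 0.0], [0.04, -0.999, 0.0], [0.0, -0.0, -1.0]]
contact_force: [-0.6, 0.2, -1.3]
grip_width: 0.0457
```

```bash
python3 -W ignore - <<'E'
from h import *
o=get_obs(); print(o['time'],o['eef_pos'],o['contact_force'])
w=cam('wrist'); P=cloud(w); Z=np.nan_to_num(P[...,2]); p=w['pixels'].astype(int)
for r in range(196,208): print(r,''.join('#' if p[r,c,2]-p[r,c,0]>35 else '.' for c in range(240,270)),'|',' '.join(f'{int(Z[r,c]*1000):3d}' for c in range(242,266)))
E
```

```text
10.325 [0.52104725 0.16537209 0.12194041] [-0.61138584  0.19559571 -1.2916262 ]
196 .............................. |  86  87  87  86  86  87  86  86  87  87  88  86  87  86  87  86  87  86  87  87  88  88  86  86
197 .............................. |  87  86  87  87  87  86  87  87  86  88  86  87  87  87  86  86  87  87  86  87  86  88  87  86
198 .............................. |  86  86  87  87  87  86  87  87  86  86  86  86  87  88  89  87  87  87  87  86  88  86  86  87
199 .............................. |  86  86  87  87  86  87  87  86  86  87  86  85  87  86  86  87  87  86  86  85  87  86  86  87
200 ..........#####............... |  87  86  87  86  87  87  86  86  86  87  87  86  86  86  86  88  87  87  86  87  87  87  86  87
201 ........##########............ |  86  87  86  86  87  87  86  86  86  87  86  86  87  87  86  87  86  86  87  87  86  88  86  86
202 .......############........... |  86  87  87  86  88  86  88  86  87  87  87  87  87  87  86  87  86  86  85  87  87  87  86  86
203 ......###......#####.......... |  87  86  86  87  88  87  86  87  74  77  79  77  78  87  86  86  86  87  86  87  87  87  87  87
204 .....#####.......####......... |  86  87  85  88  87  87  86  71  77  80  81  82  81  78  71  86  86  86  86  87  87  86  87  87
205 ....######......#####......... |  87  88  87  86  86  48  47  49  90  89  90  88  90  87  48  49  87  87  86  88  87  87  87  87
206 ....##.............###........ |  86  87  88  86  87  47  47  88  92  92  93  92  91  92  88  48  73  86  87  87  87  86  87  88
207 .............................. | 121 119 121 121 120 121 127 128 128 127 128 127 128 127 127 127 121 121 120 121 121 121 121 119
```

Call:
send_rows(plan="0 0 -0.01 0 0 0 1; 0 0 -0.02 0 0 0 1; 0 0 -0.03 0 0 0 1; 0 0 -0.038 0 0 0 1; 0 0 -0.044 0 0 0 1; 0 0 -0.05 0 0 0 1; 0 0 -0.054 0 0 0 1; 0 0 -0.058 0 0 0 1; 0 0 -0.058 0 0 0 1; 0 0 -0.058 0 0 0 1")

```text
time: 11.62
eef_pos: [0.521, 0.1653, 0.1046]
eef_rot: [[0.999, 0.04, 0.0], [0.04, -0.999, -0.0], [0.0, 0.0, -1.0]]
contact_force: [-1.1, -0.1, -0.1]
grip_width: 0.0462
```

```bash
python3 -W ignore - <<'E'
from h import *
o=get_obs(); print(o['time'],o['eef_pos'],o['contact_force'],o['torque'],np.round(o['eef_rot'],3).tolist())
s=cam('scene'); pickle.dump(s,open('scene3.pkl','wb')); e=o['eef_pos']
print('dial px',proj(s,[e[0]-.016,e[1],e[2]-.0377+.056]))
A=cv2.resize(s['pixels'][155:225,195:270],None,fx=8,fy=8,interpolation=2)
cv2.imwrite('pics/s3.png',A)
E
```

```text
11.625 [0.52103232 0.16534427 0.10459534] [-1.07110633 -0.06693731 -0.10172158] [-0.00064825  0.12294138  0.02548012] [[0.999, 0.04, 0.0], [0.04, -0.999, -0.0], [0.0, 0.0, -1.0]]
dial px [[232.96913582 179.77333078]]
```

View pics/s3.png

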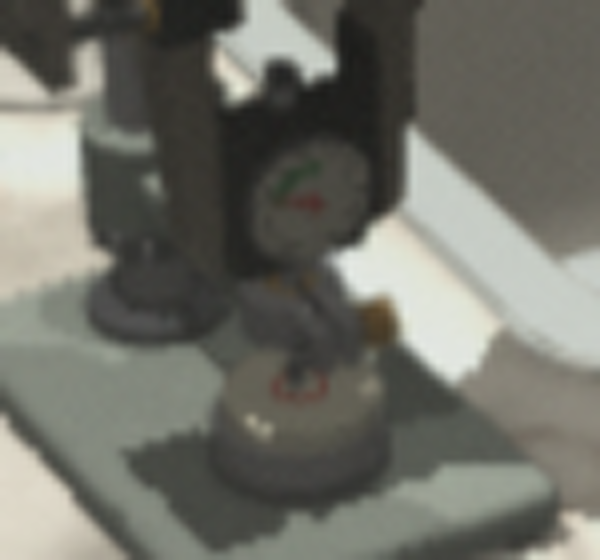

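The crop shows the stem through the ring, the plunger on the red ring mark at crop (298,380) and the red hand pointing left to about 9 o'clock, near the start of the green band. I'll measure the hand's angle against the free position.

```bash
cat > hand.py <<'E'
from h import *
def hand(s,e,yaw):
    ex=np.array([np.cos(yaw),np.sin(yaw),0]); ey=np.array([-np.sin(yaw),np.cos(yaw),0])
    D=np.array(e)+[0,0,.0183]-ex*.015
    p=s['pixels'].astype(float); u0,v0=proj(s,D)[0].round().astype(int)
    vv,uu=np.mgrid[v0-12:v0+13,u0-12:u0+13]; uv=np.c_[uu.ravel(),vv.ravel()]
    q=p[uv[:,1],uv[:,0]]; o,d=ray(s,uv); X=o+d*(((D-o)@ex)/(d@ex))[:,None]-D
    a=-(X@ey); b=X[:,2]   # right and up as seen by someone facing the dial
    inn=np.hypot(a,b)<.021
    red=np.clip(q[:,2]-np.maximum(q[:,0],q[:,1])-20,0,None)*inn; gr=np.clip(q[:,1]-np.maximum(q[:,0],q[:,2])-8,0,None)*inn
    for n,wt in (('red',red),('green',gr)):
        k=wt>0; W=wt[k]; m=np.average(np.c_[a,b][k],axis=0,weights=W); C=np.cov(np.c_[a,b][k].T,aweights=W); ev,V=np.linalg.eigh(C)
        print(n,k.sum(),'mean mm',(m*1e3).round(1),'sd',(np.sqrt(ev)*1e3).round(1),'axis clockangle(cw from 12)',round(np.degrees(np.arctan2(V[0,1],V[1,1]))%180,1),'ext mm', (np.c_[a,b][k].min(0)*1e3).round(1),(np.c_[a,b][k].max(0)*1e3).round(1))
E
python3 - <<'E'
from hand import *
for f,e in (('scene2.pkl',[.5201,.1663,.1553]),('scene3.pkl',[.521,.1653,.1046])):
    s=pickle.load(open(f,'rb')); hand(s,e,np.radians(2.3))
E
```

```text
red 1 mean mm [ 2.8 -0.6] sd [nan nan] axis clockangle(cw from 12) nan ext mm [ 2.8 -0.6] [ 2.8 -0.6]
green 9 mean mm [-3.9  8.4] sd [1.4 4.8] axis clockangle(cw from 12) 61.0 ext mm [-10.2   3.3] [ 3.2 11.3]
red 2 mean mm [ 1.5 -1.9] sd [0. 2.] axis clockangle(cw from 12) 108.6 ext mm [-0.1 -2.2] [ 2.5 -1.3]
green 6 mean mm [-3.6  8.9] sd [1.4 4.1] axis clockangle(cw from 12) 75.0 ext mm [-7.8  6.8] [ 3.  11.3]hand.py:12: RuntimeWarning: Degrees of freedom <= 0 for slice
  k=wt>0; W=wt[k]; m=np.average(np.c_[a,b][k],axis=0,weights=W); C=np.cov(np.c_[a,b][k].T,aweights=W); ev,V=np.linalg.eigh(C)
  c *= np.true_divide(1, fact)
  c *= np.true_divide(1, fact)
```

The hand axis at 108.6° means about 3.1 mm, which agrees with the height estimate (origin at 66.9 mm). I'll go 0.9 mm lower to reach mid-band, and hold.

Call:
send_rows(plan="0 0 -0.001 0 0 0 1; 0 0 -0.002 0 0 0 1; 0 0 -0.003 0 0 0 1; 0 0 -0.003 0 0 0 1; 0 0 -0.003 0 0 0 1; 0 0 -0.003 0 0 0 1; 0 0 -0.003 0 0 0 1; 0 0 -0.003 0 0 0 1")

```text
time: 12.68
eef_pos: [0.521, 0.1654, 0.1036]
eef_rot: [[0.999, 0.04, 0.0], [0.04, -0.999, 0.0], [0.0, -0.0, -1.0]]
contact_force: [-0.8, 0.1, -0.3]
grip_width: 0.0459
```

```bash
sed -i 's/-20,0/-8,0/; s/-8,0,None)\*inn$/-6,0,None)*inn/' hand.py; python3 -W ignore - <<'E'
from hand import *
o=get_obs(); e=o['eef_pos']; print(o['time'],e,o['contact_force'],o['torque'],np.round(o['eef_rot'],3).tolist())
ims=[cam('scene') for _ in range(6)]; s=ims[0]; s['pixels']=np.mean([i['pixels'] for i in ims],0)
print('now'); hand(s,e,np.radians(2.3))
for f,ee in (('scene2.pkl',[.5201,.1663,.1553]),('scene3.pkl',[.521,.1653,.1046])): print(f); hand(pickle.load(open(f,'rb')),ee,np.radians(2.3))
# mark: red ring on disc vs tip
p=s['pixels']; B=p[195:212,220:245]; r=np.clip(B[...,2]-np.maximum(B[...,0],B[...,1])-20,0,None); v,u=np.nonzero(r>0); print('mark px',len(u),u.min()+220,u.max()+220,v.min()+195,v.max()+195,plane(s,[[(u.min()+u.max())/2+220,(v.min()+v.max())/2+195]],.048).round(4))
cv2.imwrite('pics/s4.png',cv2.resize(p[160:225,195:270].astype(np.uint8),None,fx=8,fy=8,interpolation=2))
c=cam('wrist'); P=cloud(c); Z=np.nan_to_num(P[...,2]); X=P[...,0];Y=P[...,1]; k=(np.abs(Y-.165)<.07)&(np.abs(X-.56)<.13)&(Z>.017)&(Z<.027); print('base',cv2.minAreaRect((P[k][:,:2]*1000).astype(np.float32)))
E
```

```text
12.675 [0.52099242 0.16535156 0.10360427] [-0.84676441  0.14023059 -0.2785857 ] [-0.02714889  0.08598062  0.04974591] [[0.999, 0.04, 0.0], [0.04, -0.999, 0.0], [0.0, -0.0, -1.0]]
now
red 11 mean mm [ 0.7 -0.5] sd [1.4 3.4] axis clockangle(cw from 12) 144.9 ext mm [-2.7 -4.9] [5.3 6. ]
green 10 mean mm [-2.1  8.5] sd [1.5 6.6] axis clockangle(cw from 12) 55.7 ext mm [-10.7   2.4] [ 5.9 13.3]
scene2.pkl
red 12 mean mm [ 0.6 -4.2] sd [1.2 4.7] axis clockangle(cw from 12) 19.9 ext mm [ -3.2 -14.8] [5.4 2. ]
green 14 mean mm [-3.5  8.6] sd [1.4 5.2] axis clockangle(cw from 12) 61.8 ext mm [-10.2   3.3] [ 6.  13.1]
scene3.pkl
red 11 mean mm [ 0.4 -1. ] sd [1.5 3.3] axis clockangle(cw from 12) 115.5 ext mm [-5.4 -5. ] [5.2 3.2]
green 12 mean mm [-3.2  9.1] sd [1.5 4.2] axis clockangle(cw from 12) 76.6 ext mm [-10.5   5.9] [ 3.1 12.3]
mark px 2 229 235 203 203 [[0.5184 0.1646 0.048 ]]
base ((572.1365356445312, 166.1627197265625), (163.02593994140625, 124.65505981445312), 2.1334962844848633)
```

View pics/s4.png

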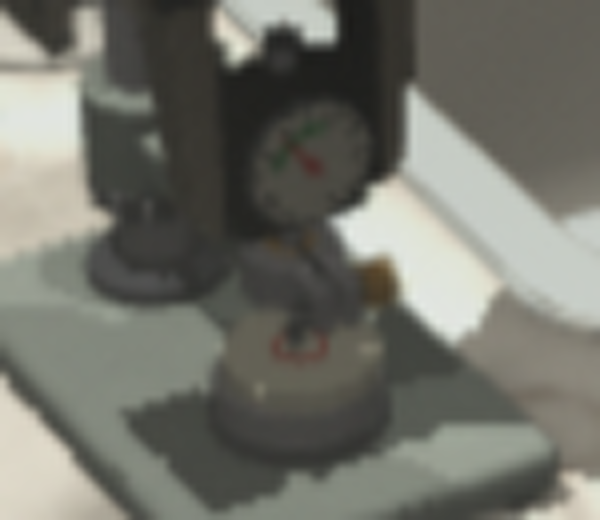

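The crop shows the hand in the middle of the green arc and the tip inside the red ring, with almost no side force. I'm handing in.

```bash
python3 -c "
from station import *
o=get_obs();print(o['time'],o['eef_pos'],o['contact_force'],o['grip_width']);print(job_done())"
```

```text
13.025 [0.52100752 0.16529168 0.10359588] [0.6358349  0.02326303 0.45895252] 0.04587465624239291
the job is handed in; nothing more can be done
None
```

I gripped the gauge across its case, lowered its stem through the clamp ring onto the mark, and handed the job in at 13 s. The gripper is still holding it at 25 N, so you can tighten the clamp screw. The hand-in gives no verdict, so these are my own last checks:

- **Plunger:** the red hand stands in the middle of the green band. The hand angle gives about 4.2 mm pushed in, and the tool height gives about 4.1 mm.
- **Tip on the mark:** in the last picture the tip is inside the red ring. The ring showed only 2 clear red pixels, so its measured position is rough, about 2.7 mm from the gauge axis (limit 6 mm).
- **Fit in the clamp ring:** the last close look, with the stem just entering, showed the stem centred to under 1 mm. I did not measure it again after that. Sideways force on the tool stayed around 1 N or less.
- **Upright and facing:** the tool is upright to within 0.1°, and its turn matches the stand's to within about 0.2°. The gauge's own angle in the grip was not measured separately. The dial faces away from the column.
- **Other objects:** the vial, beaker and tin were not on the tool's path, and I did not measure them again at the end. I saw no sign that the disc moved.

The cameras disagreed with each other and with the arm by 1 to 2 mm. I corrected for this by comparing the stem and the bore in the same wrist picture.

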